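# Roll a conveyor roller into the cradle of its inspection stand

### The job

Push the heavy conveyor roller along the rails of the inspection stand, over the first cross bar, and let it settle between the two bars of the cradle, lying square across the rails. It is to be rolled gently, neither lifted off nor rammed against the bar nor set running, and nothing else on the counter is to be disturbed.

Things in the scene. Friction and masses are not known exactly. Their poses are not given: they have to be found in the camera images.
- roller: steel conveyor roller, smooth cylinder 90 mm thick, 150 mm long, 0.5 to 0.9 kg, black end discs, axle stub 15 mm thick, 13 mm long at each end; too thick to grip. Origin at its centre; y is its axis, x and z turn as it rolls. It lies across the rails near their start and rolls along them almost without resistance. A finger that pushes level rubs on it and can jam it against a bar: rise with it or lean under it.
- stand: fixed inspection stand: grey base plate 300x150 mm, two level steel rails 12 mm wide, 110 mm apart between centres. Origin on the counter, midway between the rails; x along the rails in the direction of travel, y across, z up. Rail tops at z = 0.028, roller axis at z = 0.073 on them, 0.079 between the cradle bars.
- rail_start (a point): point on the stand at rail-top height midway between the rails, at their start (stand x = -0.156), where each rail has a stop standing 18 mm high above it. The roller starts 50 to 70 mm from here.
- rail_end (a point): point on the stand at rail-top height midway between the rails, at their far end (stand x = 0.14). Between roller and this end a cradle is clamped; its place is not given: look or feel for it (its middle is at stand x = -0.005 to 0.055). It is two fixed round bars 10 mm thick lying across the rails, 40 mm between centres, and 54 mm beyond its middle two fixed posts 58 mm high at stand y = +-0.066.
- padlock: brass padlock, 57x40x14 mm, lying flat beside the stand; bystander, origin under its centre
- spanner: small open-ended spanner, 156 mm long, lying flat beside the stand; bystander, origin under its centre
- oil_filter: upright spin-on filter can, 69 mm across, 94 mm high; bystander, origin under its centre
- part_box: small carton 90x62x50 mm; bystander, origin under its centre
- tape_roll: brown parcel-tape roll lying flat, 92 mm across, 48 mm high; bystander, origin under its centre
- tape_measure: tape measure, 34x80x60 mm; bystander, origin under its centre

How it is judged:
On the way:
1. the robot's hand pushes the roller while it climbs the first bar (axis raised more than 4 mm above its height on the rails) (z of roller in the frame of stand above 0.077 m and (contact force between roller and the fingers above 0.3 N or contact force between roller and the arm above 0.3 N)).
At the end, for the whole second after the job is handed in: The roller rests released and still between the two cradle bars: its axis 77.2 to 80.5 mm above the stand's underside (73 on the rails, 83 on top of a bar), between x = -12 and 62 mm along the stand, within 20 mm of the middle across the rails and within 0.05 rad of square to them (z of roller in the frame of stand between 0.0772 and 0.0805 m and y of roller in the frame of stand between -0.02 and 0.02 m and x of roller in the frame of stand between -0.012 and 0.062 m and angle between the y axis of roller and the y axis of stand, either way round below 0.05 rad and linear speed of roller below 0.01 m/s and angular speed of roller below 0.2 rad/s); the robot touches nothing.
It fails at once if the roller is lifted off (axis more than 17 mm above its height on the rails) or falls off the rails (z of roller in the frame of stand above 0.09 m or z of roller in the frame of stand below 0.066 m).
It fails at once if the roller is rammed: the robot presses on it with more than 40 N (contact force between roller and the fingers above 40 N or contact force between roller and the arm above 40 N).
It fails at once if the roller is set running (faster than 0.35 m/s) (linear speed of roller above 0.35 m/s).
It fails at once if a bystander is moved by more than 25 mm (distance of any of padlock, spanner, oil_filter, part_box, tape_roll, tape_measure from where it was at the start of the episode above 0.025 m).
It also fails if it takes over 58 s, if anything falls off the work surface, if the arm or the gripper's body presses on something with over 40 N, if the wrist force passes 120 N, or if a joint passes its speed limit or range.

### The arm

A 6-joint arm with a two-finger parallel gripper is mounted at the origin on a cart in front of the work surface, level with it; the furniture and walls round the work are solid. World frame = base frame: x ahead of the robot, y to its left, z up, the work surface at z = 0. Lengths are in m, angles in rad, forces in N, time in s.
With the tool pointing down it reaches from about 0.425 to 0.95 m from the base axis. Payload 3.5 kg.
Tool frame: the origin (TCP) lies at the very end of the fingers, on their centre line; the grasp point (between the pads) lies ctrl.tcp_to_grasp behind it (ctrl.tcp_to_grasp is the distance from the TCP to the grasp point, in m); z points along the fingers, y is the line along which they close (so a half turn about z gives the same grasp; the last joint's range is limited). The gripper opens to 85 mm and grips with 20 to 120 N. Pads are 22 mm wide; open, the fingers measure 114 mm over their backs; the gripper's body (76 mm by 85 mm) begins 54 mm behind the grasp point. The pads swing forward as they close: fully open they stand 13 mm farther back than shut.
Start: joints at [1.075, 0.286, 1.577, -0, 1.279, -0.15], TCP at [0.229, 0.635, 0.231] pointing down, gripper open.
Joint ranges: [-2.77, 2.77], [-0.9, 2.22], [0.21, 2.48], [-1.53, 4.67], [0.24, 2.81], [-2.84, 2.84]. Speed limits (rad/s): [2.79, 2.79, 3.14, 3.14, 3.14, 3.14].

### API

Orientations are given as a unit quaternion [x, y, z, w].
In Python, from plant import ctrl gives the robot as it stands.
- The arm moves only by the shell command python3 -m inch 'ROWS' [FORCE]. ROWS is JSON, a list of rows, each an object with "slide": the shift along the tool's x, y, z in cm, a list of three; "turn": the turn about the tool's z in rad; "grip": the finger opening in cm, from 0 to 8.54. A call has 1 to 20 rows; each row is the pose to reach, as a shift and turn from the pose commanded when the call began, along the tool's axes at that moment; what a row does not reach only later rows make up. A row lasts 1/10 s, in which the tool goes at most 50 mm and 8.59 degrees, less where a joint would pass 70% of its speed; a pose out of reach is approached as far as the arm can. A call with a gripper value outside its range is refused whole. The fingers move at their own pace and stop on an object; FORCE is the grip in N (left out, the last holds). Time passes only in rows, so rows that repeat a pose let the fingers close. It gives the time, the measured TCP pose, the force, the opening and the grip force at its end, in the units of the state.
- ctrl.get_state(): the state, without advancing time (a new reading comes with each control period).
- ctrl.read_camera(name): name is "scene" or "top"; returns (picture, depth): 480x640x3 uint8, red, green, blue; 480x640 float32, m along the optical axis (not along the pixel's ray), 0 where there is no reading.
- ctrl.camera_info(name): a dict with "K" (3x3 intrinsics, pixels), "D" ([k1, k2, p1, p2, k3] as OpenCV has them; the pictures are not rectified), "camera_from_world" (4x4, takes a point from world to camera coordinates). Camera axes: x right, y down, z forward; pixel columns grow to the right and rows downward; lengths in m; the calibration is good to about 2 mm. A picture is of the moment at which its call begins. camera_info takes no time and is no camera call.
- ctrl.sign_off(): hands the job in; it is judged then, once.
The state is a dict: "time": time; "qpos": joint angles; "dq": joint speeds; "joint_efforts": joint torques, N m; "eef_pos": TCP position; "tcp_rot": TCP orientation; "contact_force": force on the tool from outside, world axes, zero at the start; "wrist_torque": the same for the moment, N m; "opening": opening from 0.0 (shut) to 1.0 (fully open); "finger_force": force on a finger pad.
Only numpy, scipy, OpenCV 4.12 (cv2) and the standard library are available. Lean on these libraries where they do the work, as an engineer would, in place of code of your own. Each camera call takes 0.05 s, during which the arm holds its last target. There are 200 camera calls.

## Working session

There is one attempt and no reset: what is moved stays moved. The work goes in short steps, Python scripts to look and compute and a shell command to move; the robot and the scene stay as the last step left them, time stands still between calls to the robot, and variables do not carry over. Pictures are saved under pics/ and viewed, at most 10 in all, crops included, and the job is handed in when it is done.

```bash
mkdir -p pics; ls
python3 - <<'E'
from plant import ctrl
import cv2,numpy as np
for n in("scene","top"):
    p,d=ctrl.read_camera(n); np.savez(f"{n}0.npz",p=p,d=d); cv2.imwrite(f"pics/{n}0.png",p[:,:,::-1])
    i=ctrl.camera_info(n); print(n,np.round(i["K"],1).tolist(),np.round(i["D"],3),np.round(i["camera_from_world"],3).tolist())
s=ctrl.get_state();print({k:np.round(v,3) for k,v in s.items()},ctrl.tcp_to_grasp)
E
```

```text
pics
scene [[610.4, 0.0, 320.4], [0.0, 610.4, 230.8], [0.0, 0.0, 1.0]] [0.001 0.    0.    0.    0.   ] [[0.539, -0.842, -0.026, -0.216], [-0.446, -0.259, -0.857, 0.324], [0.715, 0.473, -0.515, 1.429], [0.0, 0.0, 0.0, 1.0]]
top [[554.5, 0.0, 316.0], [0.0, 554.5, 234.0], [0.0, 0.0, 1.0]] [-0.058  0.     0.     0.     0.   ] [[0.07, -0.998, 0.003, 0.046], [-0.972, -0.069, -0.225, 0.55], [0.224, 0.013, -0.974, 1.296], [0.0, 0.0, 0.0, 1.0]]
{'time': np.float64(0.1), 'qpos': array([ 1.075,  0.287,  1.578,  0.   ,  1.279, -0.15 ]), 'dq': array([ 0.001, -0.004, -0.001,  0.   ,  0.002,  0.   ]), 'joint_efforts': array([ 1.000e-03, -4.073e+01, -2.937e+01, -0.000e+00,  3.000e-03,
        0.000e+00]), 'eef_pos': array([0.228, 0.635, 0.23 ]), 'tcp_rot': array([ 0.172,  0.985, -0.001, -0.   ]), 'contact_force': array([-0.361, -0.68 ,  0.075]), 'wrist_torque': array([-0.067,  0.05 , -0.014]), 'finger_force': np.float64(0.0), 'opening': np.float64(1.003)} 0.0187
```

View pics/top0.png

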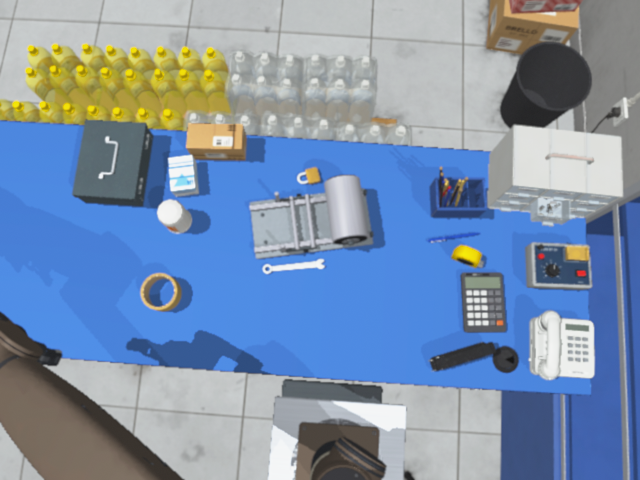

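View pics/scene0.png

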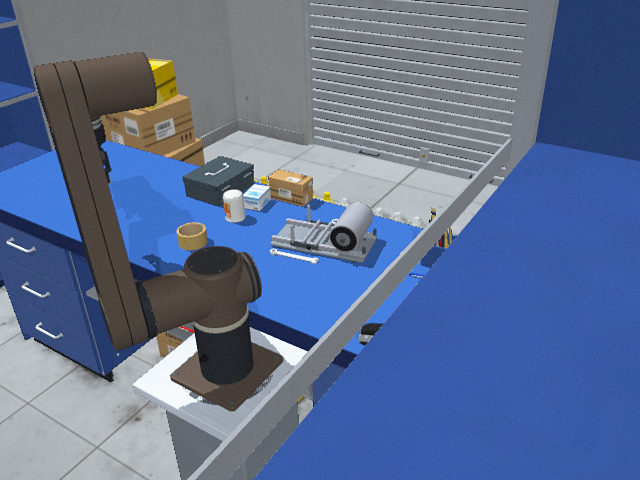

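The top view shows the roller at about (348,210), the plate running from (252,228) to (372,243), and the cradle bars near x≈292 and 308. The posts are near (278,195) and (290,250), and travel goes to image left (+y world). The spanner (295,267) and padlock (309,176) lie beside the stand.

```bash
cat > h.py <<'E'
import cv2,numpy as np
from plant import ctrl
def cloud(n,p,d):
    i=ctrl.camera_info(n);K=np.array(i["K"]);D=np.array(i["D"]);T=np.linalg.inv(np.array(i["camera_from_world"]))
    v,u=np.mgrid[:480,:640].astype(float)
    q=cv2.undistortPoints(np.stack([u,v],-1).reshape(-1,1,2),K,D).reshape(480,640,2)
    c=np.dstack([q*d[...,None],d])
    return c@T[:3,:3].T+T[:3,3]
E
python3 - <<'E'
from h import *
f=np.load("top0.npz");p,d=f["p"],f["d"];W=cloud("top",p,d)
roi=np.zeros((480,640),bool);roi[165:262,240:385]=1
hsv=cv2.cvtColor(p,cv2.COLOR_RGB2HSV)
m=roi&(hsv[...,1]<70)&(d>0)
cv2.imwrite("pics/mask.png",np.hstack([cv2.resize(p[165:262,240:385,::-1],None,fx=5,fy=5,interpolation=cv2.INTER_CUBIC)]))
P=W[m]
print("table z",np.median(W[roi&(hsv[...,1]>180)][:,2]))
R=P[P[:,2]>0.095];c=R.mean(0);print("roller high pts",len(R),c,R[:,2].max())
(cx,sz,a)=cv2.minAreaRect((R[:,:2]*1000).astype(np.float32));print("roller rect",cx,sz,a)
R2=P[P[:,2]>0.108];ax=np.linalg.svd(R2[:,:2]-R2[:,:2].mean(0))[2][0];print("ridge",R2.mean(0),ax,len(R2))
S=P[(P[:,2]<0.04)&(P[:,2]>0.004)];r=cv2.minAreaRect((S[:,:2]*1000).astype(np.float32));print("stand rect",r,cv2.boxPoints(r).round().tolist())
# scene cloud too
f=np.load("scene0.npz");p2,d2=f["p"],f["d"];W2=cloud("scene",p2,d2)
m2=(W2[...,0]>0.4)&(W2[...,0]<0.75)&(W2[...,1]>-0.2)&(W2[...,1]<0.3)&(d2>0)&(cv2.cvtColor(p2,cv2.COLOR_RGB2HSV)[...,1]<70)&(W2[...,2]>0.006)
Q=W2[m2];print(len(Q))
r2=cv2.minAreaRect((Q[(Q[:,2]<.04)][:,:2]*1000).astype(np.float32));print("scene stand rect",r2)
np.savez("pc.npz",P=P,Q=Q,S=S)
E
```

```text
table z nan
roller high pts 1994 [0.60507141 0.01595931 0.11063244] 0.12477937706026454
roller rect (608.7161865234375, 15.519157409667969) (159.2665557861328, 80.02272033691406) 11.039620399475098
ridge [0.60724761 0.01531017 0.11435356] [-0.97892323 -0.20422859] 1375
stand rect ((608.620849609375, 106.39042663574219), (250.98373413085938, 297.9691467285156), 11.612818717956543) [[456.0, 227.0], [516.0, -65.0], [762.0, -14.0], [702.0, 278.0]]
3734
scene stand rect ((588.286376953125, 103.03244018554688), (253.38418579101562, 307.0718994140625), 8.690434455871582)
  return _methods._mean(a, axis=axis, dtype=dtype,
  ret = ret.dtype.type(ret / rcount)
```

View pics/mask.png

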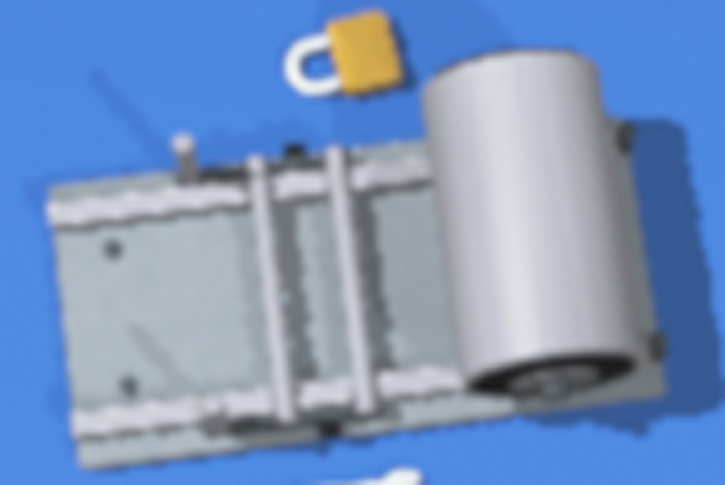

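The crop (5×, offset 240,165) shows the first bar running from (335,150) to (367,408) and the second from (258,160) to (287,415). The rails run (50,212)→(430,168) and (75,422)→(460,382). The stops are at (625,135) and (655,345), and the padlock is clear of the path.

```bash
cat >> h.py <<'E'
def ray(n,uv,z):
    i=ctrl.camera_info(n);T=np.linalg.inv(np.array(i["camera_from_world"]))
    q=cv2.undistortPoints(np.array(uv,float).reshape(-1,1,2),np.array(i["K"]),np.array(i["D"])).reshape(-1,2)
    r=np.c_[q,np.ones(len(q))]@T[:3,:3].T;o=T[:3,3]
    return o+r*((z-o[2])/r[:,2])[:,None]
E
python3 - <<'E'
from h import *
C=lambda a:(np.array(a)/5+[240-.4,165-.4])
b1=ray("top",C([(335,150),(367,408)]),.036);b2=ray("top",C([(258,160),(287,415)]),.036)
ra=ray("top",C([(50,212),(430,168)]),.028);rb=ray("top",C([(75,422),(460,382)]),.028)
pl=ray("top",C([(48,188),(82,468),(663,396)]),.006)
for n,x in zip(("b1","b2","ra","rb","plate"),(b1,b2,ra,rb,pl)):print(n,x[:,:2].round(4).tolist())
for n,x in zip(("b1","b2","ra","rb"),(b1,b2,ra,rb)): e=x[1]-x[0];print(n,np.degrees(np.arctan2(e[1],e[0])),np.hypot(*e[:2]))
for a,b in((0,1),(1,2)): e=pl[b]-pl[a];print(np.degrees(np.arctan2(e[1],e[0])),np.hypot(*e[:2]))
f=np.load("top0.npz");p,d=f["p"],f["d"];W=cloud("top",p,d)
hsv=cv2.cvtColor(p,cv2.COLOR_RGB2HSV)
t=W[300:340,220:400].reshape(-1,3);print("table z",np.median(t[:,2]),(d==0).mean())
# roller: cross-section circle fit in stand frame
ym=lambda e:np.arctan2(e[1],e[0])
th=np.mean([ym(ra[0]-ra[1]),ym(rb[0]-rb[1]),ym(pl[1]-pl[2])]);print("stand yaw",th)
ex=np.array([np.cos(th),np.sin(th)]);ey=np.array([-ex[1],ex[0]])
mid=(ra+rb).mean(0)/2;mid=mid[:2] if 0 else np.r_[ra,rb].mean(0)[:2]
# plate far (+x) edge & near edge give origin: plate centre
far=(pl[0]+pl[1])[:2]/2@ex;near=pl[2,:2]@ex;print("plate far,near",far,near,"mid y",mid@ey,"plate y",(pl[0,:2]@ey+pl[1,:2]@ey)/2)
m=np.zeros((480,640),bool);m[175:245,320:375]=1
P=W[m&(hsv[...,1]<70)&(W[...,2]>.09)]
s=P[:,:2]@ex
A=np.c_[2*s,2*P[:,2],np.ones(len(s))];q=np.linalg.lstsq(A,s**2+P[:,2]**2,rcond=None)[0];print("roller s,z,r",q[:2],np.sqrt(q[2]+q[0]**2+q[1]**2))
print("roller y",np.percentile(P[:,:2]@ey,[1,99]))
for n,x in(("b1",b1),("b2",b2)):print(n,(x[:,:2]@ex),(x[:,:2]@ey))
print("ex",ex,"ey",ey)
E
```

```text
b1 [[0.6527, 0.1163], [0.5203, 0.0906]]
b2 [[0.6447, 0.1549], [0.514, 0.13]]
ra [[0.6122, 0.2588], [0.649, 0.0675]]
rb [[0.5046, 0.2358], [0.5385, 0.0452]]
plate [[0.631, 0.2642], [0.4854, 0.2328], [0.5433, -0.0588]]
b1 -169.01000415102732 0.13487086185083624
b2 -169.2058699232051 0.13305443819676888
ra -79.09801599743571 0.19481868618266665
rb -79.89950047691495 0.19364399257941334
-167.8073147187489 0.14887482751152115
-78.7718406686382 0.2972728647378891
table z -0.0008406978726575032 0.0040104166666666665
stand yaw 1.7583066060913086
plate far,near 0.1400985303043535 -0.15904618819160105 mid y -0.5942776115086914 plate y -0.5947434074240863
roller s,z,r [-0.07175035  0.74345248] 0.6349746890998806
roller y [-0.67605755 -0.52248894]
b1 [-0.00737723 -0.00795735] [-0.66296007 -0.52809046]
b2 [0.03205687 0.0319394 ] [-0.66226199 -0.5292076 ]
ex [-0.1864134  0.9824714] ey [-0.9824714 -0.1864134]
```

```bash
R='{"slide":[-59.5,-51.4,2],"turn":1.04,"grip":4}'; python3 -m inch '[{"slide":[-59.5,-51.4,2],"turn":1.04,"grip":4},{"slide":[-59.5,-51.4,2],"turn":1.04,"grip":4},{"slide":[-59.5,-51.4,2],"turn":1.04,"grip":4},{"slide":[-59.5,-51.4,2],"turn":1.04,"grip":4},{"slide":[-59.5,-51.4,2],"turn":1.04,"grip":4},{"slide":[-59.5,-51.4,2],"turn":1.04,"grip":4},{"slide":[-59.5,-51.4,2],"turn":1.04,"grip":4},{"slide":[-59.5,-51.4,2],"turn":1.04,"grip":4},{"slide":[-59.5,-51.4,2],"turn":1.04,"grip":4},{"slide":[-59.5,-51.4,2],"turn":1.04,"grip":4},{"slide":[-59.5,-51.4,2],"turn":1.04,"grip":4},{"slide":[-59.5,-51.4,2],"turn":1.04,"grip":4},{"slide":[-59.5,-51.4,2],"turn":1.04,"grip":4},{"slide":[-59.5,-51.4,2],"turn":1.04,"grip":4},{"slide":[-59.5,-51.4,2],"turn":1.04,"grip":4},{"slide":[-59.5,-51.4,2],"turn":1.04,"grip":4},{"slide":[-59.5,-51.4,2],"turn":1.04,"grip":4},{"slide":[-59.5,-51.4,2],"turn":1.04,"grip":4},{"slide":[-59.5,-51.4,2],"turn":1.04,"grip":4},{"slide":[-59.5,-51.4,2],"turn":1.04,"grip":4}]' 20
cat >> h.py <<'E'
from scipy.spatial.transform import Rotation as Ro
ex=np.array([-0.1864,0.9825]);ey=np.array([-0.9825,-0.1864])
def st():
    s=ctrl.get_state();p=np.array(s["eef_pos"]);R=Ro.from_quat(s["tcp_rot"]).as_matrix()
    print("t",s["time"],"s,y,z mm",(1000*np.array([p[:2]@ex,p[:2]@ey+.5943,p[2]])).round(1),"op",s["opening"],"F",np.round(s["contact_force"],2))
    return s,p,R
def go(s,y,z):
    _,p,R=st();w=np.r_[s*ex+(y-.5943)*ey,z]-p
    print("slide cm",(R.T@w*100).round(2),"yaw err",np.arctan2(*(R[:2,1]@np.c_[ex,ey]))," x_tool.ex",R[:2,0]@ex)
E
python3 -c "
from h import *
go(-.168,0,.047)"
```

```text
time: 2.1
eef_pos: [0.6137, -0.0488, 0.2113]
tcp_rot: [0.638, 0.77, -0.0, -0.0]
contact_force: [0.9, -0.5, -0.4]
opening: 0.467
finger_force: 0.0
t 2.1 s,y,z mm [-162.4    0.4  211.3] op 0.4670626220895941 F [ 0.91 -0.51 -0.39]
slide cm [-0.57  0.05 16.43] yaw err -3.1408106358250008  x_tool.ex 1.0000252576976192
```

```bash
python3 -m inch '[{"slide":[-0.8,0.05,4],"turn":0,"grip":4},{"slide":[-0.8,0.05,8],"turn":0,"grip":4},{"slide":[-0.8,0.05,11],"turn":0,"grip":4},{"slide":[-0.8,0.05,13],"turn":0,"grip":4},{"slide":[-0.8,0.05,14.5],"turn":0,"grip":4},{"slide":[-0.8,0.05,15.5],"turn":0,"grip":4},{"slide":[-0.8,0.05,16.2],"turn":0,"grip":4},{"slide":[-0.8,0.05,16.4],"turn":0,"grip":4},{"slide":[-0.8,0.05,16.4],"turn":0,"grip":4}]'
python3 - <<'E'
from h import *
st()
for n,(a,b,c,e) in (("top",(150,270,230,400)),("scene",(180,280,250,400))):
    p,d=ctrl.read_camera(n);cv2.imwrite(f"pics/{n}1.png",cv2.resize(p[a:b,c:e,::-1],None,fx=4,fy=4,interpolation=cv2.INTER_CUBIC))
a,b=cv2.imread("pics/top1.png"),cv2.imread("pics/scene1.png");b=cv2.resize(b,(680,453))
cv2.imwrite("pics/both1.png",cv2.resize(np.vstack([a,b]),None,fx=.64,fy=.64))
E
```

```text
time: 3.0
eef_pos: [0.6168, -0.058, 0.048]
tcp_rot: [0.639, 0.769, 0.0, 0.0]
contact_force: [0.3, -0.5, 0.5]
opening: 0.471
finger_force: 0.0
t 3.0 s,y,z mm [-171.9   -0.9   48. ] op 0.47146114119527716 F [ 0.27 -0.54  0.52]
```

View pics/both1.png

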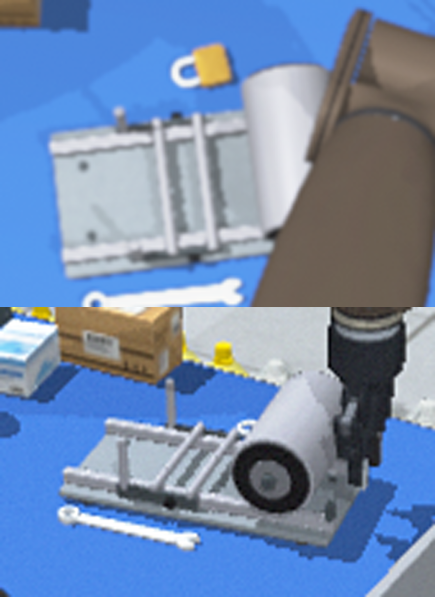

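The fingers stand behind the roller with a small gap (crop: fingers at (365,450), roller end at (268,475)). Next I push it gently along the rails to the bar.

```bash
python3 -m inch '[{"slide":[0.5,0,0],"turn":0,"grip":4},{"slide":[1.0,0,0],"turn":0,"grip":4},{"slide":[1.4,0,0],"turn":0,"grip":4},{"slide":[1.6,0,0],"turn":0,"grip":4},{"slide":[1.8,0,0],"turn":0,"grip":4},{"slide":[2.0,0,0],"turn":0,"grip":4},{"slide":[2.3,0,0],"turn":0,"grip":4},{"slide":[2.6,0,0],"turn":0,"grip":4},{"slide":[2.9,0,0],"turn":0,"grip":4},{"slide":[3.2,0,0],"turn":0,"grip":4},{"slide":[3.5,0,0],"turn":0,"grip":4},{"slide":[3.8,0,0],"turn":0,"grip":4},{"slide":[4.1,0,0],"turn":0,"grip":4},{"slide":[4.4,0,0],"turn":0,"grip":4},{"slide":[4.7,0,0],"turn":0,"grip":4},{"slide":[5.0,0,0],"turn":0,"grip":4},{"slide":[5.3,0,0],"turn":0,"grip":4},{"slide":[5.6,0,0],"turn":0,"grip":4},{"slide":[5.8,0,0],"turn":0,"grip":4},{"slide":[6.0,0,0],"turn":0,"grip":4}]'
python3 - <<'E'
from h import *
st()
p,d=ctrl.read_camera("scene");cv2.imwrite("pics/scene2.png",cv2.resize(p[190:275,255:395,::-1],None,fx=4,fy=4,interpolation=cv2.INTER_CUBIC))
E
```

```text
time: 5.1
eef_pos: [0.6051, 0.0012, 0.0473]
tcp_rot: [0.639, 0.769, -0.0, -0.0]
contact_force: [-0.1, 0.4, -0.1]
opening: 0.469
finger_force: 0.0
t 5.1 s,y,z mm [-111.6   -0.5   47.3] op 0.4687668978051975 F [-0.15  0.44 -0.06]
```

View pics/scene2.png

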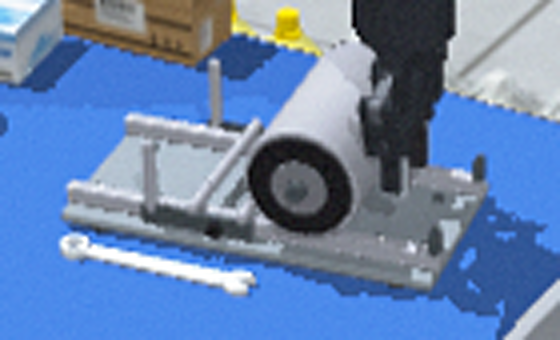

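The roller has rolled up to the first bar (it ends at (245,215) in the crop) and the fingers are about 10–20 mm behind it. I'll close up slowly.

```bash
python3 -m inch '[{"slide":[0.2,0,0],"turn":0,"grip":4},{"slide":[0.4,0,0],"turn":0,"grip":4},{"slide":[0.6,0,0],"turn":0,"grip":4},{"slide":[0.8,0,0],"turn":0,"grip":4},{"slide":[1.0,0,0],"turn":0,"grip":4},{"slide":[1.2,0,0],"turn":0,"grip":4},{"slide":[1.4,0,0],"turn":0,"grip":4},{"slide":[1.5,0,0],"turn":0,"grip":4},{"slide":[1.6,0,0],"turn":0,"grip":4},{"slide":[1.6,0,0],"turn":0,"grip":4}]'
python3 -c "
from h import *
st()"
```

```text
time: 6.15
eef_pos: [0.6022, 0.0169, 0.0473]
tcp_rot: [0.639, 0.769, -0.0, -0.0]
contact_force: [-0.4, -0.2, -0.2]
opening: 0.47
finger_force: 0.0
t 6.15 s,y,z mm [-95.7  -0.5  47.3] op 0.4697536854445363 F [-0.4  -0.15 -0.2 ]
```

```bash
python3 -m inch '[{"slide":[0.1,0,0],"turn":0,"grip":4},{"slide":[0.2,0,0],"turn":0,"grip":4},{"slide":[0.2,0,0],"turn":0,"grip":4}]'; python3 -m inch '[{"slide":[0.1,0,0],"turn":0,"grip":4},{"slide":[0.2,0,0],"turn":0,"grip":4},{"slide":[0.2,0,0],"turn":0,"grip":4}]'
python3 -c "
from h import *
st()"
```

```text
time: 6.45
eef_pos: [0.6019, 0.0188, 0.0473]
tcp_rot: [0.639, 0.769, 0.0, -0.0]
contact_force: [-0.4, 0.1, 0.5]
opening: 0.467
finger_force: 0.0
time: 6.75
eef_pos: [0.6017, 0.0204, 0.0474]
tcp_rot: [0.639, 0.77, -0.0, 0.0]
contact_force: [-0.4, -1.8, 0.8]
opening: 0.472
finger_force: 0.8
t 6.75 s,y,z mm [-92.2  -0.6  47.4] op 0.47151353917410666 F [-0.45 -1.83  0.84]
```

Contact. Next is the climb, rising with the roller.

```bash
python3 -m inch '[{"slide":[0.1,0,-0.1],"turn":0,"grip":4},{"slide":[0.2,0,-0.3],"turn":0,"grip":4},{"slide":[0.3,0,-0.5],"turn":0,"grip":4},{"slide":[0.4,0,-0.7],"turn":0,"grip":4},{"slide":[0.5,0,-0.9],"turn":0,"grip":4},{"slide":[0.6,0,-1.1],"turn":0,"grip":4},{"slide":[0.7,0,-1.25],"turn":0,"grip":4},{"slide":[0.8,0,-1.4],"turn":0,"grip":4}]'
python3 - <<'E'
from h import *
st()
p,d=ctrl.read_camera("scene");cv2.imwrite("pics/scene3.png",cv2.resize(p[190:275,255:395,::-1],None,fx=4,fy=4,interpolation=cv2.INTER_CUBIC))
E
```

```text
time: 7.55
eef_pos: [0.6001, 0.0283, 0.0616]
tcp_rot: [0.639, 0.77, -0.0, 0.0]
contact_force: [0.2, -5.1, 1.8]
opening: 0.464
finger_force: 2.5
t 7.55 s,y,z mm [-84.   -0.6  61.6] op 0.4638747363918037 F [ 0.16 -5.06  1.82]
```

View pics/scene3.png

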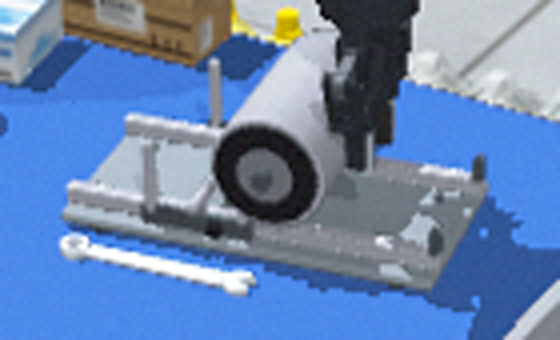

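The roller is climbing the bar, pushed with about 5 N. I'll carry on, slowing towards the crest.

```bash
python3 -m inch '[{"slide":[0.1,0,-0.15],"turn":0,"grip":4},{"slide":[0.2,0,-0.3],"turn":0,"grip":4},{"slide":[0.3,0,-0.45],"turn":0,"grip":4},{"slide":[0.4,0,-0.6],"turn":0,"grip":4},{"slide":[0.5,0,-0.75],"turn":0,"grip":4},{"slide":[0.6,0,-0.9],"turn":0,"grip":4},{"slide":[0.7,0,-1.0],"turn":0,"grip":4},{"slide":[0.8,0,-1.1],"turn":0,"grip":4},{"slide":[0.9,0,-1.2],"turn":0,"grip":4},{"slide":[1.0,0,-1.3],"turn":0,"grip":4},{"slide":[1.1,0,-1.4],"turn":0,"grip":4},{"slide":[1.2,0,-1.5],"turn":0,"grip":4},{"slide":[1.3,0,-1.6],"turn":0,"grip":4}]'
python3 -c "
from h import *
st()"
```

```text
time: 8.9
eef_pos: [0.5978, 0.0403, 0.0783]
tcp_rot: [0.638, 0.77, -0.001, 0.001]
contact_force: [-1.8, -8.1, 6.5]
opening: 0.469
finger_force: 3.4
t 8.9 s,y,z mm [-71.8  -0.6  78.3] op 0.4694883016169764 F [-1.79 -8.08  6.45]
```

Run:
```python
from h import *
st()
p,d=ctrl.read_camera("scene");cv2.imwrite("pics/scene4.png",cv2.resize(p[190:275,255:395,::-1],None,fx=4,fy=4,interpolation=cv2.INTER_CUBIC))
```

```text
t 8.9 s,y,z mm [-71.8  -0.6  78.3] op 0.4694883016169764 F [-1.79 -8.08  6.45]
```

View pics/scene4.png

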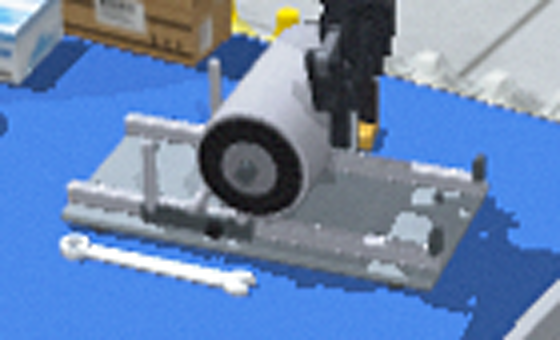

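```bash
python3 -m inch '[{"slide":[0.05,0,-0.2],"turn":0,"grip":4},{"slide":[0.1,0,-0.4],"turn":0,"grip":4},{"slide":[0.2,0,-0.55],"turn":0,"grip":4},{"slide":[0.3,0,-0.7],"turn":0,"grip":4}]'; python3 -m inch '[{"slide":[0.1,0,-0.15],"turn":0,"grip":4},{"slide":[0.2,0,-0.3],"turn":0,"grip":4},{"slide":[0.3,0,-0.4],"turn":0,"grip":4}]'
python3 -c "
from h import *
st()"
```

```text
time: 9.35
eef_pos: [0.5969, 0.0452, 0.084]
tcp_rot: [0.639, 0.769, 0.0, -0.001]
contact_force: [0.2, 0.2, 0.1]
opening: 0.465
finger_force: 0.1
time: 9.65
eef_pos: [0.5965, 0.0476, 0.0883]
tcp_rot: [0.639, 0.769, 0.0, -0.0]
contact_force: [0.1, 0.3, -0.5]
opening: 0.464
finger_force: 0.1
t 9.65 s,y,z mm [-64.4  -0.6  88.3] op 0.46400354090994134 F [ 0.06  0.27 -0.45]
```

Run:
```python
from h import *
p,d=ctrl.read_camera("scene");a=cv2.resize(p[190:275,255:395,::-1],None,fx=4,fy=4,interpolation=cv2.INTER_CUBIC)
p,d=ctrl.read_camera("top");b=cv2.resize(p[165:262,240:385,::-1],(560,375),interpolation=cv2.INTER_CUBIC)
cv2.imwrite("pics/both5.png",cv2.resize(np.vstack([a,b]),None,fx=.8,fy=.8))
```

```text
(no output)
```

View pics/both5.png

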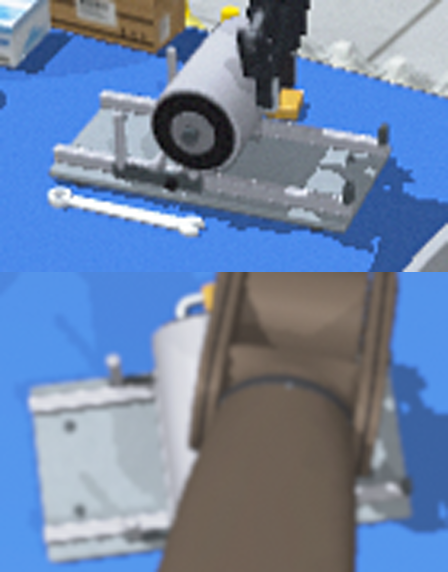

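The roller's disc centre is at (190,133) in the crop and appears to lie between the bars, with no contact force. I'll back off and verify.

```bash
python3 -m inch '[{"slide":[-0.8,0,0],"turn":0,"grip":4},{"slide":[-2,0,0],"turn":0,"grip":4},{"slide":[-4,0,-1],"turn":0,"grip":4},{"slide":[-6,0,-3],"turn":0,"grip":4},{"slide":[-9,0,-6],"turn":0,"grip":4},{"slide":[-13,0,-9],"turn":0,"grip":4},{"slide":[-17,0,-12],"turn":0,"grip":4},{"slide":[-21,0,-14],"turn":0,"grip":4},{"slide":[-25,0,-14],"turn":0,"grip":4},{"slide":[-28,0,-14],"turn":0,"grip":4},{"slide":[-30,0,-14],"turn":0,"grip":4},{"slide":[-30,0,-14],"turn":0,"grip":4},{"slide":[-30,0,-14],"turn":0,"grip":4},{"slide":[-30,0,-14],"turn":0,"grip":4}]'
python3 - <<'E'
from h import *
st()
def meas(p,d,off):
    W=cloud("top",p,d);hsv=cv2.cvtColor(p,cv2.COLOR_RGB2HSV)
    S=W[...,:2]@ex;Y=W[...,:2]@ey+.5943
    m=(abs(Y)<.11)&(S>-.16)&(S<.15)&(hsv[...,1]<70)
    P=m&(W[...,2]>.095);A=np.c_[S[P],Y[P]]*1000
    print("roller rect s,y",cv2.minAreaRect(A.astype(np.float32)),"s mean",A.mean(0),"zmax98",np.percentile(W[...,2][P],[90,98]))
f=np.load("top0.npz");meas(f["p"],f["d"],0)
p,d=ctrl.read_camera("top");meas(p,d,0)
b=cv2.resize(p[165:262,240:385,::-1],(580,388),interpolation=cv2.INTER_CUBIC)
p,d=ctrl.read_camera("scene");a=cv2.resize(p[190:275,255:395,::-1],(580,352),interpolation=cv2.INTER_CUBIC)
cv2.imwrite("pics/both6.png",cv2.resize(np.vstack([a,b]),None,fx=.8,fy=.8))
p,d=ctrl.read_camera("top");meas(p,d,0)
E
```

```text
time: 11.15
eef_pos: [0.6516, -0.2464, 0.228]
tcp_rot: [0.638, 0.77, 0.0, -0.001]
contact_force: [-0.4, 0.7, -0.8]
opening: 0.469
finger_force: 0.0
t 11.15 s,y,z mm [-363.6    0.   228. ] op 0.46939424915687794 F [-0.39  0.67 -0.85]
roller rect s,y ((-98.21708679199219, -6.656349182128906), (80.02476501464844, 159.27064514160156), 0.2971361577510834) s mean [-97.10528978  -3.15747402] zmax98 [0.11814064 0.12067   ]
roller rect s,y ((-39.724571228027344, -5.7107086181640625), (158.92538452148438, 80.80330657958984), 89.87406158447266) s mean [-39.40302907  -2.86209079] zmax98 [0.11771725 0.11994316]
roller rect s,y ((-39.52042770385742, -5.614036560058594), (80.32382202148438, 157.4412078857422), 0.37074172496795654) s mean [-39.2149397   -2.61226428] zmax98 [0.1177555  0.11998891]
```

View pics/both6.png

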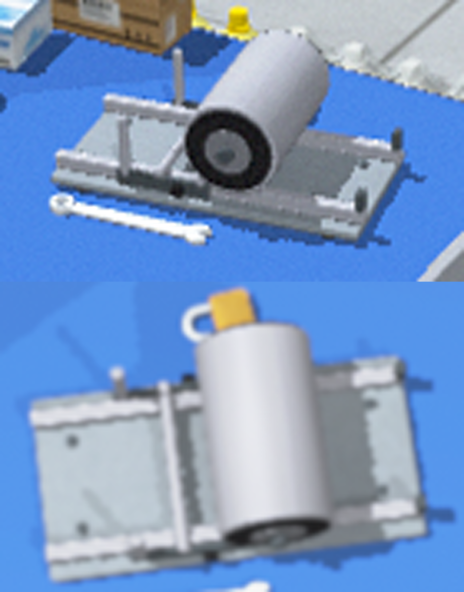

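It was not over. The finger had stopped about 4 mm short of the crest, where the force vanishes, and when I backed off the roller gently rolled back against the first bar (crop disc centre (228,152), s ≈ -39.6 mm, square). I'll go again, following through past the crest this time.

```bash
python3 -m inch '[{"slide":[5,0,0],"turn":0,"grip":3},{"slide":[10,0,0],"turn":0,"grip":3},{"slide":[14,0,0],"turn":0,"grip":3},{"slide":[18,0,2],"turn":0,"grip":3},{"slide":[21,0,5],"turn":0,"grip":3},{"slide":[23,0,8],"turn":0,"grip":3},{"slide":[24,0,11],"turn":0,"grip":3},{"slide":[24.3,0,13.5],"turn":0,"grip":3},{"slide":[24.3,0,15.5],"turn":0,"grip":3},{"slide":[24.3,0,17],"turn":0,"grip":3},{"slide":[24.3,0,17.8],"turn":0,"grip":3},{"slide":[24.3,0,18.1],"turn":0,"grip":3},{"slide":[24.3,0,18.1],"turn":0,"grip":3}]'
python3 -c "
from h import *
go(-.094,0,.047)"
```

```text
time: 12.6
eef_pos: [0.6075, -0.0089, 0.0478]
tcp_rot: [0.639, 0.769, 0.0, 0.0]
contact_force: [-1.0, -0.5, 0.5]
opening: 0.347
finger_force: 0.0
t 12.6 s,y,z mm [-122.    -0.9   47.8] op 0.3474298449841925 F [-1.   -0.46  0.51]
slide cm [ 2.8  -0.09  0.07] yaw err -3.1390176208521963  x_tool.ex 1.0000222586852978
```

```bash
python3 -m inch '[{"slide":[0.4,0,0.05],"turn":0,"grip":3},{"slide":[0.9,0,0.05],"turn":0,"grip":3},{"slide":[1.4,0,0.05],"turn":0,"grip":3},{"slide":[1.8,0,0.05],"turn":0,"grip":3},{"slide":[2.1,0,0.05],"turn":0,"grip":3},{"slide":[2.3,0,0.05],"turn":0,"grip":3},{"slide":[2.5,0,0.05],"turn":0,"grip":3},{"slide":[2.7,0,0.05],"turn":0,"grip":3},{"slide":[2.8,0,0.05],"turn":0,"grip":3},{"slide":[2.9,0,0.05],"turn":0,"grip":3},{"slide":[3.0,0,0.05],"turn":0,"grip":3},{"slide":[3.0,0,0.05],"turn":0,"grip":3}]'; python3 -c "
from h import *
st()"
```

```text
time: 13.8
eef_pos: [0.6016, 0.0204, 0.0468]
tcp_rot: [0.639, 0.769, -0.0, 0.0]
contact_force: [0.4, -1.6, -0.6]
opening: 0.355
finger_force: 0.6
t 13.8 s,y,z mm [-92.1  -0.6  46.8] op 0.35531957137104897 F [ 0.38 -1.56 -0.6 ]
```

```bash
python3 -m inch '[{"slide":[0.1,0,-0.15],"turn":0,"grip":3},{"slide":[0.2,0,-0.35],"turn":0,"grip":3},{"slide":[0.3,0,-0.55],"turn":0,"grip":3},{"slide":[0.4,0,-0.75],"turn":0,"grip":3},{"slide":[0.5,0,-0.95],"turn":0,"grip":3},{"slide":[0.6,0,-1.1],"turn":0,"grip":3},{"slide":[0.7,0,-1.25],"turn":0,"grip":3},{"slide":[0.8,0,-1.4],"turn":0,"grip":3},{"slide":[0.9,0,-1.55],"turn":0,"grip":3},{"slide":[1.0,0,-1.7],"turn":0,"grip":3},{"slide":[1.1,0,-1.85],"turn":0,"grip":3},{"slide":[1.2,0,-2.0],"turn":0,"grip":3},{"slide":[1.3,0,-2.15],"turn":0,"grip":3},{"slide":[1.4,0,-2.3],"turn":0,"grip":3},{"slide":[1.6,0,-2.5],"turn":0,"grip":3},{"slide":[1.8,0,-2.7],"turn":0,"grip":3},{"slide":[2.0,0,-2.9],"turn":0,"grip":3},{"slide":[2.2,0,-3.1],"turn":0,"grip":3},{"slide":[2.4,0,-3.3],"turn":0,"grip":3},{"slide":[2.5,0,-3.4],"turn":0,"grip":3}]'; python3 -c "
from h import *
st()"
```

```text
time: 15.8
eef_pos: [0.5978, 0.0451, 0.0821]
tcp_rot: [0.639, 0.769, 0.0, 0.001]
contact_force: [-0.6, -4.5, 5.2]
opening: 0.352
finger_force: 2.7
t 15.8 s,y,z mm [-67.1  -1.4  82.1] op 0.35161669324022504 F [-0.56 -4.49  5.16]
```

```bash
python3 -m inch '[{"slide":[0.1,0,-0.15],"turn":0,"grip":3},{"slide":[0.2,0,-0.3],"turn":0,"grip":3},{"slide":[0.3,0,-0.4],"turn":0,"grip":3},{"slide":[0.4,0,-0.5],"turn":0,"grip":3},{"slide":[0.5,0,-0.6],"turn":0,"grip":3},{"slide":[0.6,0,-0.65],"turn":0,"grip":3},{"slide":[0.7,0,-0.7],"turn":0,"grip":3},{"slide":[0.8,0,-0.7],"turn":0,"grip":3},{"slide":[0.9,0,-0.7],"turn":0,"grip":3},{"slide":[0.9,0,-0.7],"turn":0,"grip":3},{"slide":[0.9,0,-0.7],"turn":0,"grip":3}]'
python3 - <<'E'
from h import *
st()
p,d=ctrl.read_camera("scene");cv2.imwrite("pics/scene7.png",cv2.resize(p[190:275,255:395,::-1],None,fx=4,fy=4,interpolation=cv2.INTER_CUBIC))
E
```

```text
time: 16.9
eef_pos: [0.5937, 0.0551, 0.0862]
tcp_rot: [0.639, 0.769, -0.001, -0.002]
contact_force: [0.2, 0.4, -0.1]
opening: 0.349
finger_force: 0.0
t 16.9 s,y,z mm [-56.6   0.7  86.2] op 0.34923540669497793 F [ 0.16  0.37 -0.13]
```

View pics/scene7.png

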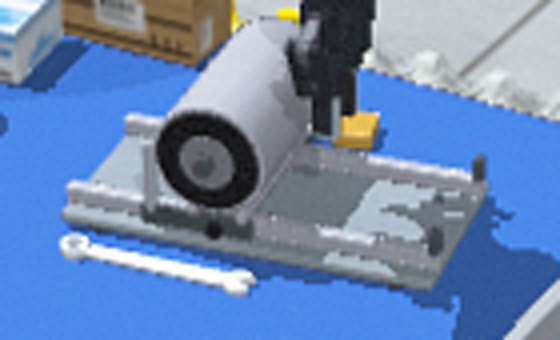

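The disc centre is now at (205,160), about 8 raw pixels (roughly 20 mm) beyond the last position, between the bars, with a gap to the fingers. I'll back off straight and measure numerically.

```bash
python3 -m inch '[{"slide":[-0.8,0,0],"turn":0,"grip":3},{"slide":[-2,0,0],"turn":0,"grip":3},{"slide":[-4,0,-1],"turn":0,"grip":3},{"slide":[-6,0,-3],"turn":0,"grip":3},{"slide":[-9,0,-6],"turn":0,"grip":3},{"slide":[-13,0,-9],"turn":0,"grip":3},{"slide":[-17,0,-12],"turn":0,"grip":3},{"slide":[-21,0,-14],"turn":0,"grip":3},{"slide":[-25,0,-14],"turn":0,"grip":3},{"slide":[-28,0,-14],"turn":0,"grip":3},{"slide":[-30,0,-14],"turn":0,"grip":3},{"slide":[-30,0,-14],"turn":0,"grip":3},{"slide":[-30,0,-14],"turn":0,"grip":3},{"slide":[-30,0,-14],"turn":0,"grip":3},{"slide":[-30,0,-14],"turn":0,"grip":3}]' >/dev/null
python3 - <<'E'
from h import *
st()
def meas(p,d):
    W=cloud("top",p,d);hsv=cv2.cvtColor(p,cv2.COLOR_RGB2HSV)
    S=W[...,:2]@ex;Y=W[...,:2]@ey+.5943
    P=(abs(Y)<.11)&(S>-.16)&(S<.15)&(hsv[...,1]<70)&(W[...,2]>.095)
    A=np.c_[S[P],Y[P]]*1000
    print("rect",cv2.minAreaRect(A.astype(np.float32)),A.mean(0),"z",np.percentile(W[...,2][P],[90,98]))
f=np.load("top0.npz");q=f["p"]
for i in range(3):
    p,d=ctrl.read_camera("top");meas(p,d)
m=np.abs(p.astype(int)-q).max(2)>60;m[:, 380:]=0
n,l,s,c=cv2.connectedComponentsWithStats(cv2.morphologyEx(m.astype(np.uint8),cv2.MORPH_OPEN,np.ones((3,3))))
print(s[1:][s[1:,4]>15])
E
```

```text
t 18.45 s,y,z mm [-3.564e+02 -2.000e-01  2.278e+02] op 0.35025536136036384 F [-0.19  0.38  0.21]
rect ((11.779766082763672, -4.6023406982421875), (84.796630859375, 160.2474365234375), 0.4721159040927887) [11.95499983 -1.14732265] z [0.12324652 0.12631717]
rect ((11.911703109741211, -4.0601348876953125), (84.31300354003906, 158.80154418945312), 0.6694811582565308) [12.06259124 -1.34028448] z [0.12347563 0.1261384 ]
rect ((11.780048370361328, -5.1004638671875), (84.4603042602539, 159.99069213867188), 0.7382377982139587) [12.18319767 -1.4006101 ] z [0.1235469  0.12608234]
[[  325   175    39    21   545]
 [  280   181    36    21   551]
 [  367   189    10     7    60]
 [  336   198    36    49   495]
 [  368   198    12    38   328]
 [  293   204    13    37   253]
 [  311   204     3     8    24]
 [  333   211     6    26    90]
 [  312   214     4    15    47]
 [  288   239    37    10   183]
 [  359   240    21    11   104]
 [  126   288   254   192 15675]
 [    0   312   183   168 14277]
 [  338   437    17    16    90]
 [  347   439    30    21   145]
 [  321   440    17    11   131]
 [  313   451     8    10    43]
 [  361   456    19    14    80]
 [  312   470     6     9    35]]
```

The roller is at s ≈ 11.9 mm (cradle middle 12 mm), 6 mm higher than on the rails, square and still. The bystanders are unchanged.

```bash
python3 -c "
from plant import ctrl
print(ctrl.sign_off())"
```

```text
the job is handed in; nothing more can be done
None
```

The roller is lying square and still between the two cradle bars, released, and I have handed the job in. It took a second push, because the first stopped just short of the crest and it rolled gently back against the bar. By the camera, nothing else on the counter moved.

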